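Hold the dusting stencil over the iced loaf cake

ROBOT

A 6-joint arm with a two-finger parallel gripper is mounted at the origin on the work surface. World frame = base frame: x ahead of the robot, y to its left, z up, the work surface at z = 0. Lengths are in m, angles in rad, forces in N, time in s.
With the tool pointing down it reaches from about 0.35 to 0.775 m from the base axis. Payload 7.3 kg.
Tool frame: the origin (TCP) lies on the centre line of the jaws, within the pads' length; the fingertips stand 11 mm ahead of it and the grasp point (between the pads) lies 8 mm behind it; z points along the fingers, y is the direction in which the jaws open and shut (so a half turn about z gives the same grasp; the last joint's range is limited). The gripper opens to 92 mm and grips with 3 to 60 N. Pads are 19 mm wide; open, the fingers measure 130 mm over their backs; the gripper's body (75 mm by 190 mm) begins 47 mm behind the grasp point.
Start: joints at [1.074, 0.342, 1.524, -0, 1.275, -0.146], TCP at [0.18, 0.493, 0.203] pointing down, gripper open.
Joint ranges: [-2.53, 2.53], [-0.77, 2.02], [0.04, 2.7], [-1, 4.14], [0.28, 2.66], [-3.11, 3.11]. Speed limits (rad/s): [2.57, 2.57, 3.14, 3.14, 3.14, 3.14].

INTERFACE

Orientations are given as [roll, pitch, yaw] about the fixed x, y, z axes, in that order (R = Rz(yaw) Ry(pitch) Rx(roll)).
In Python, from cell import robot gives the robot as it stands.
- The arm moves only by the tool jog_arm, never from a script. Its argument "deltas" is one flat list of numbers, 6 for each row, row after row: the shift along the world's x, y, z in units of 0.1 m (1.0 is 0.1 m), then the turn, a rotation vector about the world's x, y, z in units of 90 degrees (1.0 is 90 degrees). A call has 1 to 5 rows; each row is the pose to reach, as a shift and turn from the pose commanded when the call began; what a row does not reach only later rows make up. A row lasts 1/12 s, in which the tool goes at most 41.7 mm and 7.16 degrees, less where a joint would pass 70% of its speed; a pose out of reach is approached as far as the arm can. A call with a number of a shift or a turn outside -1 to 1 is refused whole. A call with a gripper value outside its range is refused whole. "claw" is the opening, from 0 (shut) to 1 (fully open), set as the call begins (left out, the last holds). The fingers move at their own pace and stop on an object; "newtons" is the grip in N (left out, the last holds). Time passes only in rows, so rows that repeat a pose let the fingers close. It gives the time, the measured TCP pose, the force and the opening at its end, in the units of the state.
- robot.observe(): the state, without advancing time (a new reading comes with each control period).
- robot.read_camera(name): name is "side" or "top"; returns the picture (420x560x3 uint8, red, green, blue); there is no depth.
- robot.camera_params(name): a dict with "fx", "fy", "cx", "cy" (pixels), "R" (3x3) and "t" (3): a world point X has camera coordinates R X + t. Camera axes: x right, y down, z forward; pixel columns grow to the right and rows downward; lengths in m; the calibration is good to about 2 mm. A picture is of the moment at which its call begins. camera_params takes no time and is no camera call.
- robot.hand_in(): hands the job in, once; it reports no verdict.
The state is a dict: "time": time; "qpos": joint angles; "qvel": joint speeds; "joint_efforts": joint torques, N m; "tool_pos": TCP position; "tool_rot": TCP orientation; "contact_force": force on the tool from outside, world axes, zero at the start; "torque": the same for the moment, N m; "opening": finger opening in m.
Only numpy, scipy, OpenCV 4.12 (cv2) and the standard library are available. Lean on these libraries where they do the work, as an engineer would, in place of code of your own. Each camera call takes 0.05 s, during which the arm holds its last target. There are 200 camera calls.

TASK

I am about to dust the chocolate-iced loaf cake with sugar: take the steel stencil by its blue handle, carry it over the crate of baguettes and hold it level about a centimetre above the cake's icing, centred on the cake and lying lengthwise along it. The icing is still wet and the loaves are for sale, so never let the stencil touch the cake or the bread, keep the gripper off the cake, and leave the cake and everything else on the counter where it stands. Finish while still holding the stencil there, quite still: do not set it down or let go.

Things in the scene. Friction and masses are not known exactly. Their poses are not given: they have to be found in the camera images.
- stencil: Dusting stencil lying flat on the counter beside the bread crate (either side): steel plate 150 x 80 x 2 mm with diamond cut-outs, 0.11 kg in all, centre of mass about 30 mm from the plate's centre towards its handle. Origin: centre of the plate's underside; x along its length, y across, z up. The handle lies to -x and at first points towards the robot, within 0.45 rad.
- stencil_centre (a point): Centre of the underside of the stencil's plate (the stencil's origin). Either end of the plate may point either way along the cake.
- stencil_grip (a point): Middle of the blue handle's grip: x = -130, y = 0, z = 40 mm in the stencil's frame. The handle is a straight bar along x, from x = -175 to -95 mm, 20 mm wide (y), 16 mm thick (32 to 48 mm above the plate's underside); a 16 mm wide steel strip slants down from it to the plate's short edge at x = -75 mm.
- cake: Chocolate-iced rectangular loaf cake on a wooden serving board, one piece, 0.95 kg, across the bread crate from the stencil. Origin: centre of the board's underside; x along the cake's length, y across, z up. Board 250 x 130 x 15 mm; cake 172 x 87 mm, its flat dark-brown top 85 mm above the counter. Long axis within 0.45 rad of world x.
- cake_top (a point): Centre of the flat iced top of the cake, 85 mm above its origin; axes as the cake.
- crate: Open wooden bread crate, 440 x 120 mm, walls 75 mm high, heaped with baguettes to 105 mm above the counter. It stands between the stencil and the cake, its length (its x) roughly along world x. Origin: centre of its underside. 1.4 kg, loose.
- dredger: Steel sugar shaker, 72 mm across, 123 mm tall, with a wire handle reaching 66 mm out to its own +y; origin: centre of its foot. To be left alone, at a side of the counter.
- jar: Closed amber glass jar with a pale wooden lid, 96 mm across, 160 mm tall; origin: centre of its foot. To be left alone, at a side of the counter. The other wares (bun tray at the left, tongs and a 165 mm tall muffin stand at the right, bread board and scale beside the robot, pastry shelf along the back) are fixed, farther out: over 0.48 m to the sides, under x = 0.2 m or beyond x = 0.79 m.

How it is judged:
On the way:
1. the stencil, held by its handle, passes over the bread crate above the loaves (contact force between stencil and the fingers above 1 N and distance between the grasp point and stencil_grip below 0.05 m and y of stencil_centre in the frame of crate between -0.06 and 0.06 m and z of stencil_centre in the frame of crate above 0.11 m), for 0.05 s.
At the end, for the whole second after the job is handed in: Stencil held still by its handle (50 mm about its middle), underside 4 to 20 mm above the icing, centred within 10 mm, lengthwise within 5 degrees, level within 4.5, touching neither cake nor crate; cake within 10 mm, crate, shaker and jar within 15 mm of their starts (contact force between stencil and the fingers above 1 N and distance between the grasp point and stencil_grip below 0.05 m and horizontal distance between stencil_centre and cake_top below 0.01 m and z of stencil_centre in the frame of cake_top between 0.004 and 0.02 m and angle between the x axis of stencil and the x axis of cake, either way round below 0.09 rad and angle between stencil's own z axis and vertical below 0.08 rad and contact force between stencil and cake below 0.05 N and contact force between stencil and crate below 0.05 N and linear speed of stencil below 0.02 m/s and angular speed of stencil below 0.15 rad/s and distance of cake from where it was at the start of the episode below 0.01 m and angle between cake's own z axis and vertical below 0.05 rad and distance of each of crate, dredger, jar from where it was at the start of the episode below 0.015 m); the arm keeps its last pose, push and grip.
It fails at once if the stencil touches the cake or its board (contact force between stencil and cake above 0.2 N).
It fails at once if the robot touches the cake or its board (contact force between any of the fingers, the arm and cake above 0.5 N).
It fails at once if the stencil touches the bread crate or its loaves (contact force between stencil and crate above 0.5 N).
It fails at once if the cake is shifted by more than 10 mm (distance of cake from where it was at the start of the episode above 0.01 m).
It fails at once if the crate, sugar shaker or jar is shifted by more than 15 mm (distance of any of crate, dredger, jar from where it was at the start of the episode above 0.015 m).
It also fails if it takes over 45 s, if anything falls off the work surface, if the arm or the gripper's body presses on something with over 40 N, if the wrist force passes 120 N, or if a joint passes its speed limit or range.

## Working session

There is one attempt and no reset: what is moved stays moved. The work goes in short steps, Python scripts to look and compute and a tool call to move; the robot and the scene stay as the last step left them, time stands still between calls to the robot, and variables do not carry over. Pictures are saved under pics/ and viewed, about 8 in all and at most 12, crops included, and the job is handed in when it is done.

Besides the shell and the picture viewer there is one more tool, called in YAML: its name, and indented under it one key for each argument. jog_arm: Moves the arm, as the interface text tells. Its arguments: {"type":"object","properties":{"deltas":{"type":"array","items":{"type":"number"}},"claw":{"type":"number"},"newtons":{"type":"number"}},"required":["deltas"]}

```bash
ls; mkdir -p pics
python3 - <<'E'
from cell import robot
import cv2
for n in("top","side"):
    im=robot.read_camera(n); cv2.imwrite(f"pics/{n}0.png",im[:,:,::-1]); p=robot.camera_params(n)
    print(n,p["fx"],p["cx"],p["cy"],(-p["R"].T@p["t"]).round(3),p["R"].round(3).tolist())
s=robot.observe();print({k:s[k] for k in("time","tool_pos","tool_rot","opening","contact_force")})
E
```

```text
pics
top 414.36433429146825 279.18259886474834 209.70418037516626 [3.550e-01 1.000e-03 1.214e+00] [[-0.003, -1.0, 0.003], [-0.988, 0.003, -0.154], [0.154, -0.003, -0.988]]
side 527.6567839774033 278.9360087094087 203.6248586294729 [0.296 1.141 1.478] [[-0.983, -0.183, -0.012], [-0.133, 0.758, -0.638], [0.126, -0.626, -0.77]]
{'time': 0.1, 'tool_pos': array([0.18019506, 0.49269303, 0.2027178 ]), 'tool_rot': array([-3.14024005e+00, -1.87346436e-04,  2.79087235e+00]), 'opening': 0.09174103501819625, 'contact_force': array([ 0.45667285, -0.40614191,  0.20548744])}
```

View pics/top0.png

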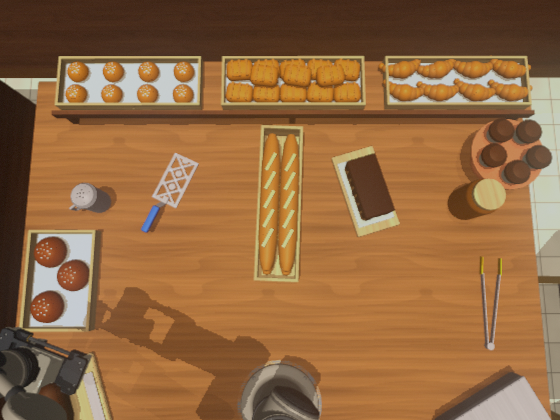

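View pics/side0.png

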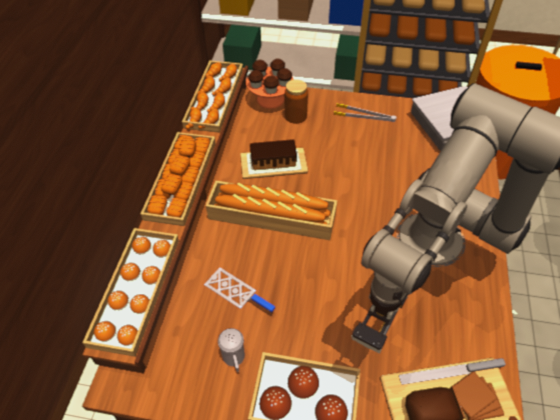

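```bash
cat > h.py <<'E'
import numpy as np, cv2
from cell import robot
def rays(n,px):
    p=robot.camera_params(n); px=np.atleast_2d(np.float64(px))
    d=np.c_[(px[:,0]-p["cx"])/p["fx"],(px[:,1]-p["cy"])/p["fy"],np.ones(len(px))]@p["R"]
    return -p["R"].T@p["t"],d
def plane(n,px,z):
    c,d=rays(n,px); return c+d*((z-c[2])/d[:,2])[:,None]
def tri(a,b):  # top px, side px -> point, gap
    c1,d1=rays("top",a);c2,d2=rays("side",b);d1=d1[0];d2=d2[0]
    s=np.linalg.lstsq(np.c_[d1,-d2],c2-c1,rcond=None)[0]
    p,q=c1+s[0]*d1,c2+s[1]*d2
    return (p+q)/2,np.linalg.norm(p-q)
def blue(im,roi):
    h=cv2.cvtColor(im,cv2.COLOR_RGB2HSV); m=cv2.inRange(h,(105,120,60),(130,255,255))
    k=np.zeros_like(m);x0,y0,x1,y1=roi;k[y0:y1,x0:x1]=m[y0:y1,x0:x1]
    return k
def rect(m):
    c=max(cv2.findContours(m,cv2.RETR_EXTERNAL,cv2.CHAIN_APPROX_NONE)[0],key=cv2.contourArea)
    return cv2.minAreaRect(c)
E
python3 - <<'E'
from h import *
I={n:cv2.imread(f"pics/{n}0.png")[:,:,::-1].copy() for n in("top","side")}
C={}
for n,roi in(("top",(130,190,180,250)),("side",(230,270,300,330))):
    m=blue(I[n],roi); r=rect(m); C[n]=r[0]; b=cv2.boxPoints(r)
    print(n,r,"area",(m>0).sum()); print(plane(n,b,.048).round(4).tolist())
print("handle tri",tri(C["top"],C["side"]))
a=cv2.resize(I["top"][140:245,325:405],None,fx=5,fy=5,interpolation=cv2.INTER_CUBIC)
b=cv2.resize(I["top"][145:240,135:205],None,fx=5.5,fy=5.526,interpolation=cv2.INTER_CUBIC)
cv2.imwrite("pics/c1.png",np.hstack([a,b])[:,:,::-1])
b=cv2.resize(I["side"][130:185,230:320],None,fx=8,fy=8,interpolation=cv2.INTER_CUBIC)
cv2.imwrite("pics/c2.png",b[:,:,::-1])
E
```

```text
top ((149.60003662109375, 218.30003356933594), (5.81377649307251, 26.832815170288086), 26.56505012512207) area 161
[[0.482, 0.3874, 0.048], [0.5506, 0.3565, 0.048], [0.5431, 0.3414, 0.048], [0.4746, 0.3724, 0.048]]
side ((262.7808837890625, 302.5505676269531), (24.167953491210938, 5.829988479614258), 32.00538635253906) area 142
[[0.546, 0.3659, 0.048], [0.5404, 0.3474, 0.048], [0.4698, 0.3797, 0.048], [0.4758, 0.3976, 0.048]]
handle tri (array([0.51146011, 0.36741387, 0.0381922 ]), np.float64(0.004575741139830029))
```

View pics/c1.png

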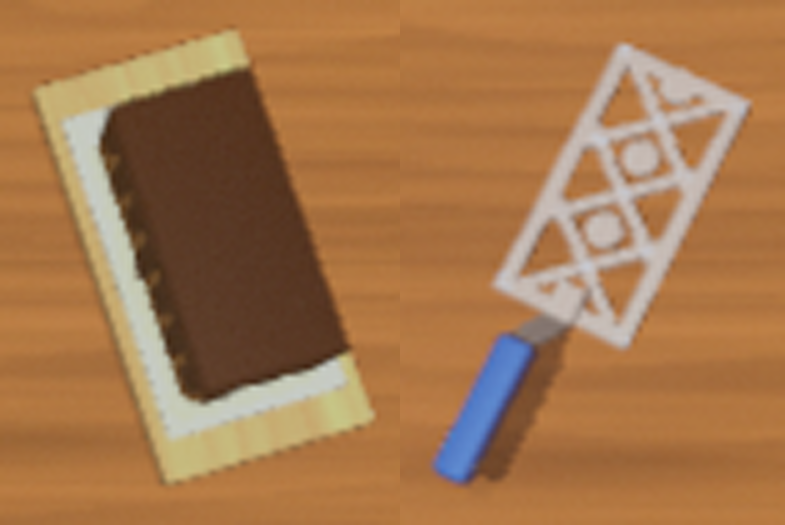

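View pics/c2.png

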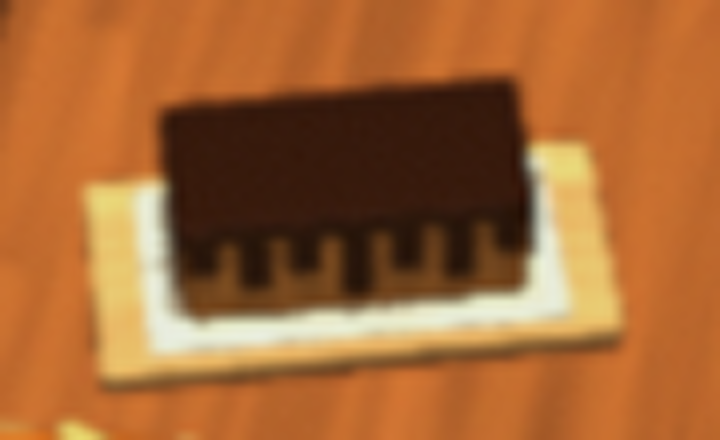

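Run:
```python
from h import *
f=lambda P,s,o:(np.array(P)+.5)/s-.5+o
def rep(l,n,px,z):
    q=plane(n,px,z)[:,:2]; e=np.roll(q,-1,0)-q
    print(l,n,q.round(4).tolist(),"c",q.mean(0).round(4),"len",np.linalg.norm(e,axis=1).round(4),"ang",np.arctan2(e[:,1],e[:,0]).round(3))
bt=f([(35,90),(238,32),(372,415),(168,482)],5,(325,140)); bs=f([(588,143),(88,187),(103,375),(620,330)],8,(230,130))
ct=f([(113,107),(248,68),(350,352),(198,398)],5,(325,140)); cs=f([(515,80),(163,108),(180,232),(525,210)],8,(230,130))
st=f([(222,42),(350,103),(225,348),(93,285)],5.5,(135,145))
rep("board","top",bt,.015);rep("board","side",bs,.015);rep("cake","top",ct,.085);rep("cake","side",cs,.085);rep("sten","top",st,.002)
I=cv2.imread("pics/side0.png")[:,:,::-1].copy()
h=cv2.cvtColor(I,cv2.COLOR_RGB2HSV);k=np.zeros(h.shape[:2],np.uint8);k[260:310,195:262]=cv2.inRange(h,(0,0,130),(180,70,255))[260:310,195:262]
b=cv2.boxPoints(rect(k));print(b.tolist(),k.astype(bool).sum())
hull=cv2.convexHull(np.argwhere(k)[:,::-1].astype(np.int32));pol=cv2.approxPolyDP(hull,4,True)[:,0];print(pol.tolist());rep("sten","side",pol,.002)
for i,j in((1,0),(0,1),(2,2),(3,3)):pass
# heights by two views, matched far corners
ords=lambda q,n,z:[plane(n,x,z)[0,:2] for x in q]
for a,b,l in((ct[0],cs[3],"cake cornerA"),(ct[1],cs[0],"?"),):pass
from itertools import product
for l,A,B in(("board",bt,bs),("cake",ct,cs)):
    for a in A:
        best=min((tri(a,b) for b in B),key=lambda t:t[1]);print(l,best[0].round(4),round(best[1],4))
# crate, dredger, jar rough from top
print("crate",plane("top",[(261,126),(303,126),(299,281),(254,280)],.075).round(3).tolist())
```

```text
board top [[0.6983, -0.1601], [0.7339, -0.2828], [0.5022, -0.3523], [0.4634, -0.232]] c [ 0.5995 -0.2568] len [0.1278 0.2419 0.1264 0.2456] ang [-1.288 -2.85   1.883  0.297]
board side [[0.4951, -0.3472], [0.7315, -0.2752], [0.696, -0.1545], [0.4607, -0.2249]] c [ 0.5958 -0.2504] len [0.2471 0.1257 0.2456 0.127 ] ang [ 0.296  1.857 -2.851 -1.296]
cake top [[0.6683, -0.1944], [0.6908, -0.2711], [0.5287, -0.3212], [0.5033, -0.2364]] c [ 0.5978 -0.2558] len [0.08   0.1697 0.0885 0.1703] ang [-1.286 -2.842  1.861  0.25 ]
cake side [[0.5265, -0.3122], [0.6877, -0.265], [0.6621, -0.186], [0.5075, -0.2273]] c [ 0.596  -0.2476] len [0.168  0.083  0.1599 0.0871] ang [ 0.285  1.885 -2.881 -1.352]
sten top [[0.7199, 0.3113], [0.6852, 0.2401], [0.5496, 0.3037], [0.5843, 0.3761]] c [0.6347 0.3078] len [0.0792 0.1498 0.0803 0.1503] ang [-2.024  2.703  1.125 -0.446]
[[203.8423614501953, 284.2402648925781], [216.75770568847656, 264.5597229003906], [255.5945587158203, 290.0464172363281], [242.67921447753906, 309.7269592285156]] 639
[[255, 290], [239, 307], [204, 284], [221, 268]]
sten side [[0.5482, 0.3082], [0.5846, 0.3765], [0.7152, 0.3155], [0.6764, 0.2467]] c [0.6311 0.3117] len [0.0774 0.1442 0.079  0.1423] ang [ 1.081 -0.437 -2.084  2.694]
board [ 0.6991 -0.161   0.008 ] 0.0023
board [ 0.7357 -0.285   0.0052] 0.0025
board [ 0.4995 -0.3542  0.0084] 0.0069
board [ 0.463  -0.2339  0.0055] 0.0025
cake [ 0.6677 -0.1958  0.0757] 0.0061
cake [ 0.6913 -0.2727  0.0778] 0.003
cake [ 0.5294 -0.3245  0.0734] 0.002
cake [ 0.5071 -0.239   0.0729] 0.0044
crate [[0.775, 0.049, 0.075], [0.775, -0.072, 0.075], [0.336, -0.056, 0.075], [0.339, 0.066, 0.075]]
```

jog_arm:
  deltas: [0.3,-0.11,0,0,0,-0.02,0.6,-0.22,0,0,0,-0.04,0.86,-0.33,0,0,0,-0.057]
  claw: 1

```text
time: 0.35
tool_pos: [0.2673, 0.4596, 0.203]
tool_rot: [-3.141, 0.0, 2.701]
contact_force: [-0.7, 0.1, -0.2]
opening: 0.0915
```

jog_arm:
  deltas: [0.3,-0.11,0,0,0,0,0.6,-0.22,0,0,0,0,0.86,-0.33,0,0,0,0]

```text
time: 0.6
tool_pos: [0.354, 0.4261, 0.2029]
tool_rot: [-3.141, -0.0, 2.701]
contact_force: [1.4, 0.4, -0.2]
opening: 0.0921
```

jog_arm:
  deltas: [0.3,-0.11,0,0,0,0,0.6,-0.22,0,0,0,0,0.86,-0.33,0,0,0,0]

```text
time: 0.85
tool_pos: [0.44, 0.393, 0.2028]
tool_rot: [-3.141, -0.0, 2.701]
contact_force: [-0.5, -0.2, -0.1]
opening: 0.0913
```

jog_arm:
  deltas: [0.3,-0.11,0,0,0,0,0.6,-0.22,0,0,0,0,0.86,-0.33,0,0,0,0,0.86,-0.33,0,0,0,0]

```text
time: 1.18
tool_pos: [0.5287, 0.358, 0.202]
tool_rot: [-3.141, 0.001, 2.697]
contact_force: [-0.2, -0.5, -0.0]
opening: 0.0915
```

jog_arm:
  deltas: [-0.02,0.01,-0.4,0,0,0,-0.03,0.02,-0.8,0,0,0,-0.03,0.02,-0.95,0,0,0,-0.03,0.02,-0.95,0,0,0]

```text
time: 1.52
tool_pos: [0.518, 0.3617, 0.103]
tool_rot: [-3.133, -0.006, 2.701]
contact_force: [0.3, -0.3, 0.2]
opening: 0.0917
```

Run:
```python
from h import *
o=[]
for n,(x,y) in(("top",(120,140)),("side",(200,255))):
    im=robot.read_camera(n); o.append(cv2.resize(im[y:y+110,x:x+90],None,fx=4,fy=4,interpolation=cv2.INTER_CUBIC))
cv2.imwrite("pics/g1.png",np.hstack(o)[:,:,::-1])
```

```text
(no output)
```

View pics/g1.png

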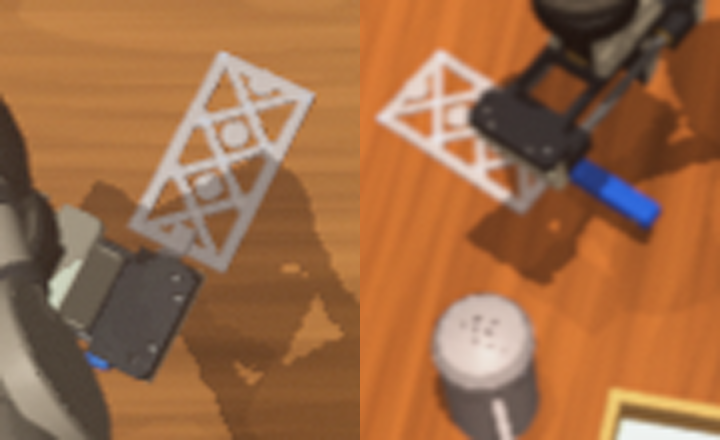

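jog_arm:
  deltas: [0.02,0,-0.25,0,0,0,0.04,0,-0.5,0,0,0,0.04,0,-0.71,0,0,0,0.04,0,-0.71,0,0,0]

```text
time: 1.95
tool_pos: [0.5242, 0.3625, 0.0354]
tool_rot: [-3.139, -0.002, 2.701]
contact_force: [-0.9, 0.0, -1.0]
opening: 0.0917
```

jog_arm:
  deltas: [0,0,0,0,0,0,0,0,0,0,0,0,0,0,0,0,0,0,0,0,0,0,0,0,0,0,0,0,0,0]
  claw: 0
  newtons: 40

```text
time: 2.37
tool_pos: [0.5261, 0.3634, 0.0388]
tool_rot: [3.14, 0.001, 2.701]
contact_force: [0.3, 0.4, -0.3]
opening: 0.0628
```

jog_arm:
  deltas: [0,0,0,0,0,0,0,0,0,0,0,0,0,0,0,0,0,0,0,0,0,0,0,0,0,0,0,0,0,0]

```text
time: 2.78
tool_pos: [0.5254, 0.363, 0.0373]
tool_rot: [-3.142, -0.0, 2.701]
contact_force: [-0.5, -0.3, 0.6]
opening: 0.0299
```

jog_arm:
  deltas: [0,0,-0.05,0,0,0,0,0,-0.05,0,0,0,0,0,-0.05,0,0,0,0,0,-0.05,0,0,0,0,0,-0.05,0,0,0]

```text
time: 3.2
tool_pos: [0.5254, 0.3631, 0.0323]
tool_rot: [3.141, -0.0, 2.701]
contact_force: [0.2, 0.6, -0.2]
opening: 0.0008
```

jog_arm:
  deltas: [0,0,0,0,0,0,0,0,0,0,0,0,0,0,0,0,0,0,0,0,0,0,0,0,0,0,0,0,0,0]

```text
time: 3.62
tool_pos: [0.5254, 0.3631, 0.0324]
tool_rot: [3.141, 0.0, 2.701]
contact_force: [-0.3, 0.0, -0.3]
opening: 0.0003
```

Run:
```python
from h import *
o=[]
for n,(x,y) in(("top",(120,140)),("side",(200,255))):
    im=robot.read_camera(n); o.append(cv2.resize(im[y:y+110,x:x+90],None,fx=4,fy=4,interpolation=cv2.INTER_CUBIC))
cv2.imwrite("pics/g2.png",np.hstack(o)[:,:,::-1])
```

```text
(no output)
```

View pics/g2.png

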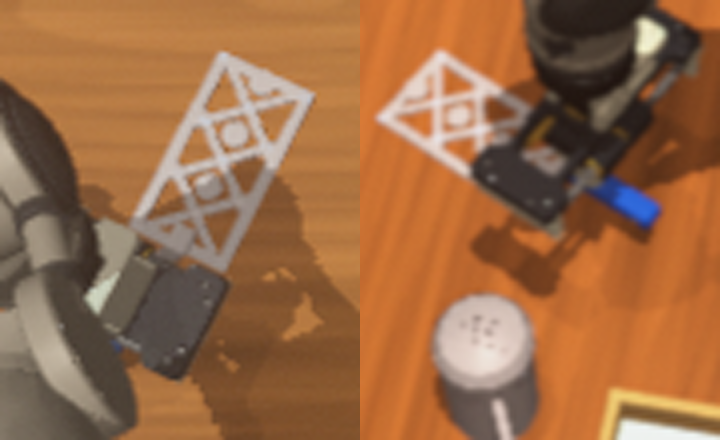

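Run:
```python
from h import *
s=robot.observe();T=s["tool_pos"];print(T,s["opening"],s["qpos"].round(3))
a=-.44;ux=np.array([np.cos(a),np.sin(a),0]);uy=np.array([-np.sin(a),np.cos(a),0])
o=[]
for n,(x,y) in(("top",(125,165)),("side",(225,260))):
    im=robot.read_camera(n);p=robot.camera_params(n)
    c=cv2.resize(im[y:y+75,x:x+50],None,fx=8,fy=8,interpolation=cv2.INTER_CUBIC)
    for P,col in((T,(255,0,0)),(T+[0,0,.055],(0,255,0)),(T+uy*.03,(255,0,255)),(T-uy*.03,(0,255,255))):
        q=p["R"]@P+p["t"];u=(q[0]*p["fx"]/q[2]+p["cx"]-x+.5)*8;v=(q[1]*p["fy"]/q[2]+p["cy"]-y+.5)*8
        cv2.circle(c,(int(u),int(v)),5,col,-1)
    o.append(c)
cv2.imwrite("pics/g3.png",np.hstack(o)[:,:,::-1])
```

```text
[0.52541119 0.36305983 0.03237083] 0.0004330923687608177 [ 0.485  0.711  1.391  0.     1.039 -0.646]
```

View pics/g3.png

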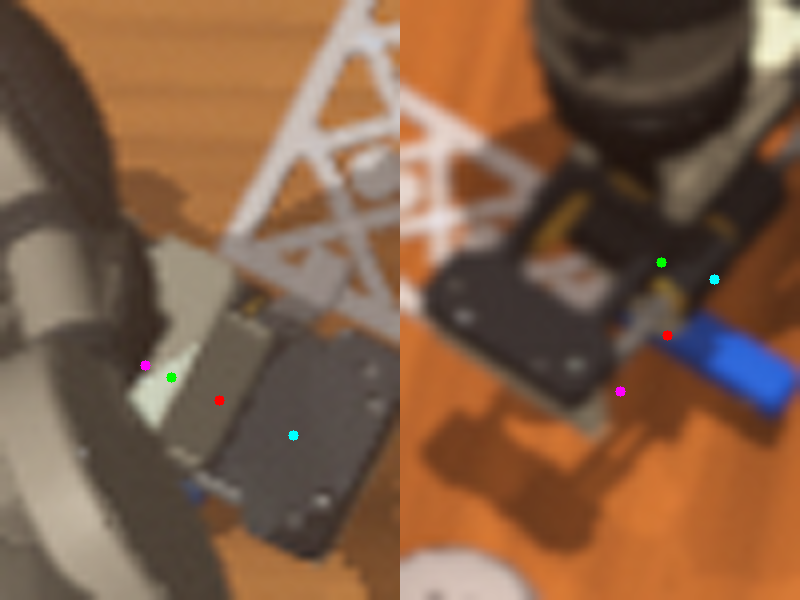

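jog_arm:
  deltas: [0,0,0.2,0,0,0,0,0,0.4,0,0,0,0,0,0.5,0,0,0,0,0,0.5,0,0,0,0,0,0.5,0,0,0]

```text
time: 4.23
tool_pos: [0.5255, 0.3631, 0.0825]
tool_rot: [3.141, 0.001, 2.701]
contact_force: [0.3, 0.2, -0.2]
opening: 0.0005
```

Run:
```python
from h import *
s=robot.observe();print(s["contact_force"],s["torque"],s["opening"],s["tool_pos"])
o=[]
for n,(x,y) in(("top",(120,140)),("side",(200,255))):
    im=robot.read_camera(n); o.append(cv2.resize(im[y:y+110,x:x+90],None,fx=4,fy=4,interpolation=cv2.INTER_CUBIC))
    a=cv2.imread(f"pics/{n}0.png")[:,:,::-1]; d=cv2.absdiff(a,im).max(2)>60
    h=cv2.cvtColor(im,cv2.COLOR_RGB2HSV)
    x0,y0,x1,y1={"top":(130,190,180,250),"side":(230,270,300,330)}[n];m=blue(im,(x0,y0,x1,y1)); print(n,(m>0).sum(),rect(m))
cv2.imwrite("pics/g4.png",np.hstack(o)[:,:,::-1])
```

```text
[ 0.33836483  0.17364394 -0.23131332] [ 0.00547154 -0.00050047  0.01106042] 0.000496826713668647 [0.52552676 0.3631316  0.08249011]
top 26 ((145.92306518554688, 226.88461303710938), (6.933752536773682, 4.437601566314697), 56.30992889404297)
side 141 ((262.9615173339844, 302.30767822265625), (24.12946128845215, 6.1017022132873535), 33.6900634765625)
```

View pics/g4.png

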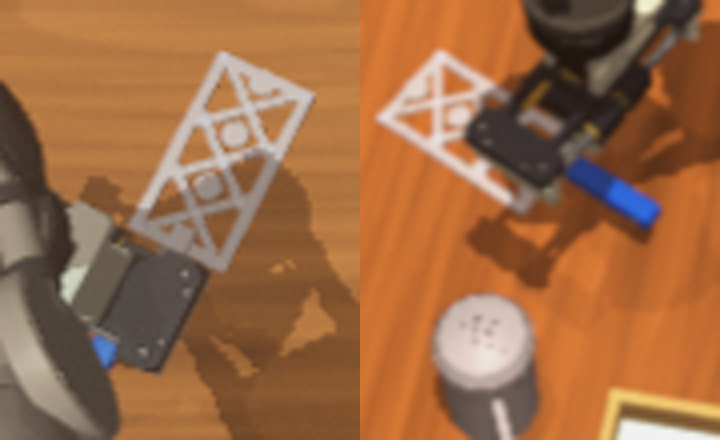

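Run:
```python
from h import *
for n in("top","side"): cv2.imwrite(f"pics/closed_{n}.png",robot.read_camera(n)[:,:,::-1])
```

jog_arm:
  deltas: [0,0,0,0,0,0,0,0,0,0,0,0,0,0,0,0,0,0,0,0,0,0,0,0,0,0,0,0,0,0]
  claw: 1

```text
time: 4.85
tool_pos: [0.5254, 0.363, 0.0822]
tool_rot: [-3.142, -0.0, 2.701]
contact_force: [-0.5, -0.1, -0.5]
opening: 0.0293
```

jog_arm:
  deltas: [0,0,0,0,0,0,0,0,0,0,0,0,0,0,0,0,0,0,0,0,0,0,0,0,0,0,0,0,0,0]

```text
time: 5.27
tool_pos: [0.5254, 0.363, 0.0824]
tool_rot: [3.141, 0.0, 2.701]
contact_force: [-0.7, -0.4, -0.3]
opening: 0.0627
```

jog_arm:
  deltas: [0,0,0,0,0,0,0,0,0,0,0,0,0,0,0,0,0,0,0,0,0,0,0,0,0,0,0,0,0,0]

```text
time: 5.68
tool_pos: [0.5254, 0.3631, 0.0823]
tool_rot: [3.142, 0.0, 2.701]
contact_force: [0.1, 0.2, 0.3]
opening: 0.091
```

Run:
```python
from h import *
s=robot.observe();T=s["tool_pos"];print(T,s["opening"]);o=[]
a=-.44;uy=np.array([-np.sin(a),np.cos(a),0])
p=robot.camera_params("side")
def pr(P):
    q=p["R"]@P+p["t"];return np.array([q[0]*p["fx"]/q[2]+p["cx"],q[1]*p["fy"]/q[2]+p["cy"]])
x,y=228,255
A=cv2.imread("pics/closed_side.png")[:,:,::-1].copy();B=robot.read_camera("side")
for im,k in((A,0),(B,.046)):
    c=cv2.resize(im[y:y+75,x:x+50],None,fx=8,fy=8,interpolation=cv2.INTER_CUBIC)
    for P,col in((T-[0,0,.011],(255,0,0)),(T-[0,0,.011]+uy*k,(255,0,255)),(T+[0,0,.055],(0,255,0))):
        u=(pr(P)-[x,y]+.5)*8; cv2.circle(c,tuple(int(i) for i in u),4,col,-1)
    o.append(c)
cv2.imwrite("pics/g5.png",np.hstack(o)[:,:,::-1])
```

```text
[0.52540775 0.36305125 0.08232724] 0.09099090962673784
```

View pics/g5.png

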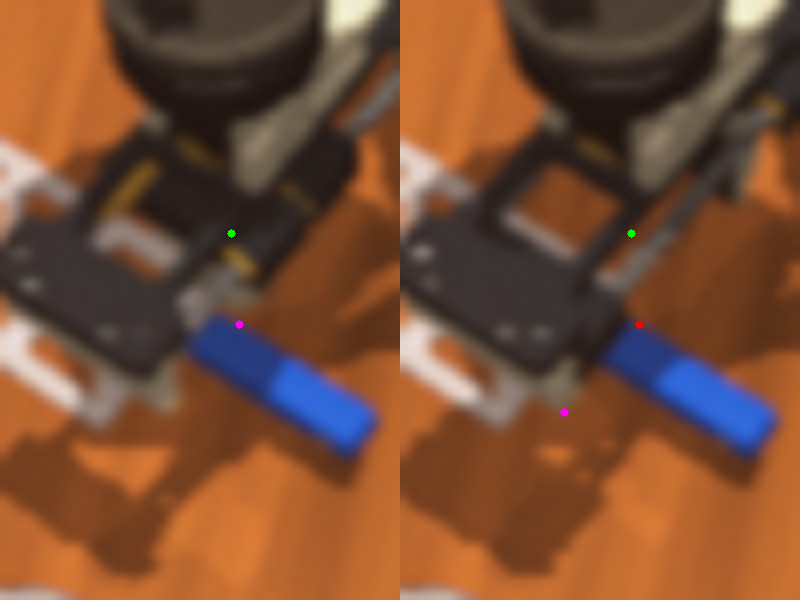

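Run:
```python
from h import *
from scipy.spatial.transform import Rotation as Ro
T=np.array([.18019506,.49269303,.2027178]);R=Ro.from_euler("xyz",[-3.14024,0,2.790872]).as_matrix()
o=[]
for n,(x,y) in(("side",(325,280)),("top",(0,310))):
    p=robot.camera_params(n);im=cv2.imread(f"pics/{n}0.png")[:,:,::-1].copy()
    c=cv2.resize(im[y:y+90,x:x+80],None,fx=5,fy=5,interpolation=cv2.INTER_CUBIC)
    L=[((0,0,.011),(255,0,0)),((0,.046,.011),(255,0,255)),((0,-.046,.011),(0,255,255)),((0,0,-.055),(0,255,0)),((0,.065,-.055),(255,255,0)),((0,-.065,-.055),(255,255,255))]
    for P,col in L:
        q=p["R"]@(T+R@P)+p["t"];u=[(q[0]*p["fx"]/q[2]+p["cx"]-x+.5)*5,(q[1]*p["fy"]/q[2]+p["cy"]-y+.5)*5]
        cv2.circle(c,tuple(int(i) for i in u),4,col,-1)
    o.append(c)
cv2.imwrite("pics/g6.png",np.hstack(o)[:,:,::-1])
```

```text
(no output)
```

View pics/g6.png

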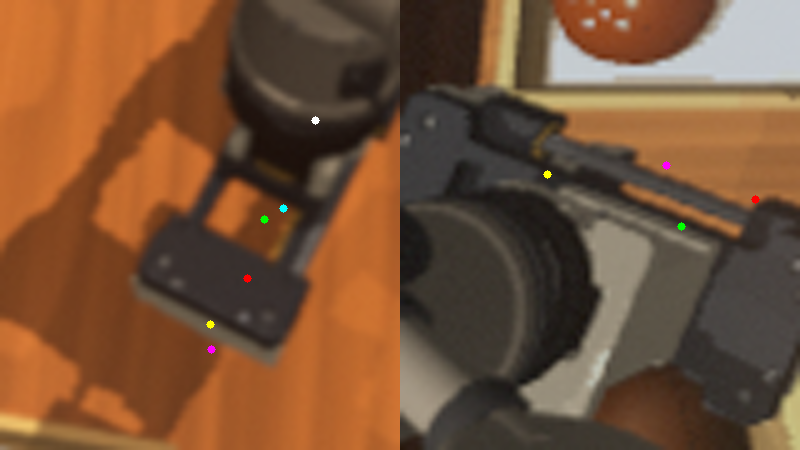

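jog_arm:
  deltas: [-0.14,0.06,0,0,0,0,-0.27,0.13,-0.15,0,0,0,-0.27,0.13,-0.35,0,0,0,-0.27,0.13,-0.55,0,0,0,-0.27,0.13,-0.55,0,0,0]

```text
time: 6.15
tool_pos: [0.4959, 0.3749, 0.0236]
tool_rot: [-3.136, -0.004, 2.702]
contact_force: [-1.5, -1.1, 0.1]
opening: 0.0917
```

jog_arm:
  deltas: [0,0,0,0,0,0,0,0,0,0,0,0,0,0,0,0,0,0,0,0,0,0,0,0,0,0,0,0,0,0]
  claw: 0

```text
time: 6.57
tool_pos: [0.499, 0.3763, 0.0284]
tool_rot: [3.14, 0.001, 2.701]
contact_force: [-0.3, -0.3, -0.2]
opening: 0.0631
```

jog_arm:
  deltas: [0,0,0,0,0,0,0,0,0,0,0,0,0,0,0,0,0,0,0,0,0,0,0,0,0,0,0,0,0,0]

```text
time: 6.98
tool_pos: [0.4984, 0.376, 0.0274]
tool_rot: [3.142, -0.0, 2.701]
contact_force: [1.0, -0.6, 0.5]
opening: 0.0295
```

jog_arm:
  deltas: [0,0,0,0,0,0,0,0,0,0,0,0,0,0,0,0,0,0,0,0,0,0,0,0,0,0,0,0,0,0]

```text
time: 7.4
tool_pos: [0.4984, 0.3761, 0.0273]
tool_rot: [3.142, 0.0, 2.701]
contact_force: [-0.5, -0.3, -0.6]
opening: 0.0008
```

Run:
```python
from h import *
s=robot.observe();T=s["tool_pos"];print(s["opening"],s["contact_force"])
for n,roi in(("top",(130,190,180,250)),("side",(230,270,300,330))):
    im=robot.read_camera(n);cv2.imwrite(f"pics/close2_{n}.png",im[:,:,::-1])
    a=cv2.imread(f"pics/{n}0.png")[:,:,::-1].copy()
    x0,y0,x1,y1=roi
    A=blue(a,roi)[y0:y1,x0:x1]>0;B=blue(im,roi)[y0:y1,x0:x1]>0
    p=robot.camera_params(n)
    for nm,z in(("tip",-.011),("tcp",0),("grasp",.008),("body",.055)):
        q=p["R"]@(T+[0,0,z])+p["t"];print(n,nm,(q[0]*p["fx"]/q[2]+p["cx"]).round(1),(q[1]*p["fy"]/q[2]+p["cy"]).round(1))
    if n=="side":
        for r in range(16,48): print(r+y0,"".join(".ab#"[int(A[r,c])+2*int(B[r,c])] for c in range(10,50)))
        c=cv2.resize(im[265:325,235:295],None,fx=10,fy=10,interpolation=cv2.INTER_LANCZOS4)
        cv2.imwrite("pics/g7.png",c[:,:,::-1])
```

```text
0.0008360952696020895 [-0.48844829 -0.26506227 -0.60678775]
top tip 148.7 224.5
top tcp 147.6 224.1
top grasp 146.7 223.8
top body 141.3 221.7
side tip 265.9 309.0
side tcp 265.8 307.3
side grasp 265.7 306.0
side body 265.2 298.3
286 ........................................
287 ........................................
288 ........................................
289 ........................................
290 ........................................
291 ........................................
292 ........................................
293 ........................................
294 ........................................
295 ..............aaa.......................
296 .............aaaaa......................
297 ............####aaaa....................
298 ............####aaaaaa..................
299 ............a###aaaaaaa.................
300 ..............###aaaaaaaa...............
301 ...............a##aaaaaaaa..............
302 .................##aaaaaaaaa............
303 ..................aaaaaaaaaaaa..........
304 ....................aaaaaaaaaaa.........
305 ......................aaaaaaaa###.......
306 .......................aaaaaaa####......
307 .........................aaaa#####b.....
308 ..........................aa######......
309 ............................a#####......
310 ..............................###.......
311 ...............................a........
312 ........................................
313 ........................................
314 ........................................
315 ........................................
316 ........................................
317 ........................................
```

View pics/g7.png

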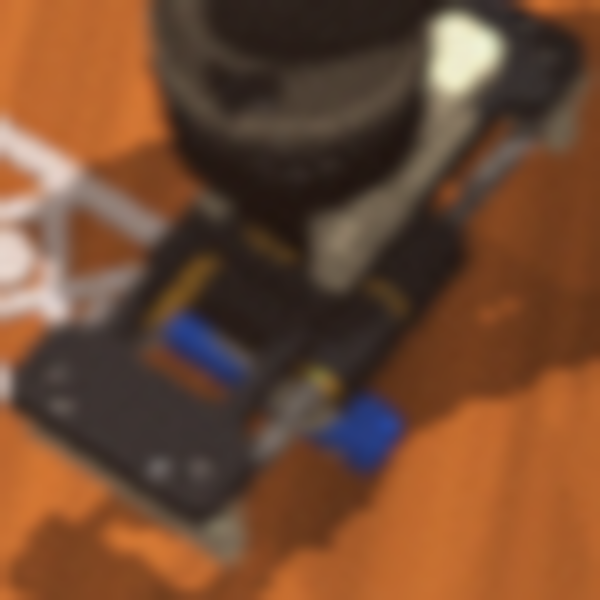

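jog_arm:
  deltas: [0.05,-0.02,0.05,0,0,0,0.1,-0.05,0.05,0,0,0,0.18,-0.08,0.05,0,0,0,0.18,-0.08,0.05,0,0,0,0.18,-0.08,0.05,0,0,0]
  claw: 1

```text
time: 7.92
tool_pos: [0.5171, 0.3676, 0.0323]
tool_rot: [3.141, 0.0, 2.7]
contact_force: [0.4, 0.0, -0.1]
opening: 0.0287
```

jog_arm:
  deltas: [0,0,0,0,0,0,0,0,0,0,0,0,0,0,0,0,0,0,0,0,0,0,0,0,0,0,0,0,0,0]

```text
time: 8.33
tool_pos: [0.5162, 0.3682, 0.0323]
tool_rot: [3.142, -0.0, 2.702]
contact_force: [0.5, 0.1, 0.2]
opening: 0.0625
```

jog_arm:
  deltas: [0,0,0,0,0,0,0,0,0,0,0,0,0,0,0,0,0,0,0,0,0,0,0,0,0,0,0,0,0,0]

```text
time: 8.75
tool_pos: [0.5164, 0.368, 0.0323]
tool_rot: [3.141, 0.0, 2.701]
contact_force: [-0.0, 0.1, -0.1]
opening: 0.0911
```

jog_arm:
  deltas: [0,0,-0.05,0,0,0,0,0,-0.1,0,0,0,0,0,-0.15,0,0,0,0,0,-0.15,0,0,0]

```text
time: 9.08
tool_pos: [0.5155, 0.3676, 0.0157]
tool_rot: [-3.14, -0.002, 2.701]
contact_force: [-0.7, -0.1, 0.2]
opening: 0.0919
```

jog_arm:
  deltas: [0,0,-0.05,0,0,0,0,0,-0.05,0,0,0,0,0,-0.05,0,0,0]

```text
time: 9.33
tool_pos: [0.5162, 0.3679, 0.0119]
tool_rot: [-3.141, -0.0, 2.701]
contact_force: [0.0, -0.1, -0.1]
opening: 0.0917
```

jog_arm:
  deltas: [0,0,-0.03,0,0,0,0,0,-0.05,0,0,0,0,0,-0.05,0,0,0]

```text
time: 9.58
tool_pos: [0.5162, 0.3679, 0.0069]
tool_rot: [-3.141, -0.0, 2.701]
contact_force: [-0.4, 0.2, -0.0]
opening: 0.0917
```

jog_arm:
  deltas: [0,0,-0.05,0,0,0,0,0,-0.1,0,0,0,0,0,-0.1,0,0,0]

```text
time: 9.83
tool_pos: [0.5157, 0.3676, -0.004]
tool_rot: [-3.14, -0.001, 2.701]
contact_force: [-0.1, 1.1, 0.7]
opening: 0.092
```

jog_arm:
  deltas: [0,0,-0.05,0,0,0,0,0,-0.1,0,0,0,0,0,-0.1,0,0,0]

```text
time: 10.08
tool_pos: [0.5157, 0.3677, -0.014]
tool_rot: [-3.14, -0.001, 2.701]
contact_force: [-0.9, -0.3, -0.1]
opening: 0.0916
```

jog_arm:
  deltas: [0,0,-0.03,0,0,0,0,0,-0.05,0,0,0,0,0,-0.05,0,0,0]

```text
time: 10.33
tool_pos: [0.5162, 0.3679, -0.0181]
tool_rot: [-3.141, -0.0, 2.701]
contact_force: [-0.2, -1.5, -0.3]
opening: 0.0919
```

jog_arm:
  deltas: [0,0,0,0,0,0,0,0,0,0,0,0,0,0,0,0,0,0,0,0,0,0,0,0,0,0,0,0,0,0]
  claw: 0
  newtons: 20

```text
time: 10.75
tool_pos: [0.5165, 0.3681, -0.0175]
tool_rot: [3.141, 0.0, 2.701]
contact_force: [0.3, 0.3, -0.8]
opening: 0.0634
```

jog_arm:
  deltas: [0,0,0,0,0,0,0,0,0,0,0,0,0,0,0,0,0,0,0,0,0,0,0,0,0,0,0,0,0,0]

```text
time: 11.17
tool_pos: [0.5164, 0.3681, -0.0177]
tool_rot: [3.142, 0.0, 2.701]
contact_force: [1.0, -0.2, -0.4]
opening: 0.0298
```

jog_arm:
  deltas: [0,0,0,0,0,0,0,0,0,0,0,0,0,0,0,0,0,0,0,0,0,0,0,0]

```text
time: 11.5
tool_pos: [0.5164, 0.3681, -0.0177]
tool_rot: [3.142, 0.0, 2.701]
contact_force: [0.0, -0.3, 0.3]
opening: 0.0196
```

jog_arm:
  deltas: [0,0,0,0,0,0,0,0,0,0,0,0,0,0,0.05,0,0,0,0,0,0.1,0,0,0,0,0,0.15,0,0,0]
  newtons: 50

```text
time: 11.92
tool_pos: [0.5164, 0.368, -0.0022]
tool_rot: [3.142, -0.0, 2.701]
contact_force: [-0.4, 0.8, -1.4]
opening: 0.0195
```

jog_arm:
  deltas: [0,0,0.2,0,0,0,0,0,0.5,0,0,0,0,0,0.8,0,0,0,0,0,1.0,0,0,0,0,0,1.0,0,0,0]

```text
time: 12.33
tool_pos: [0.5191, 0.3696, 0.1033]
tool_rot: [3.133, 0.006, 2.701]
contact_force: [0.6, -0.1, -0.7]
opening: 0.0192
```

jog_arm:
  deltas: [0,0,0.2,0,0,0,0,0,0.4,0,0,0,0,0,0.5,0,0,0,0,0,0.5,0,0,0,0,0,0.5,0,0,0]

```text
time: 12.75
tool_pos: [0.5162, 0.368, 0.1469]
tool_rot: [3.142, -0.0, 2.701]
contact_force: [-0.2, 0.1, -1.4]
opening: 0.0197
```

Run:
```python
from h import *
s=robot.observe();T=s["tool_pos"];print(T,s["opening"],s["contact_force"],s["torque"])
o=[]
for n,(x,y) in(("top",(110,120)),("side",(195,215))):
    im=robot.read_camera(n);cv2.imwrite(f"pics/lift_{n}.png",im[:,:,::-1])
    o.append(cv2.resize(im[y:y+120,x:x+80],None,fx=5,fy=5,interpolation=cv2.INTER_CUBIC))
cv2.imwrite("pics/g8.png",np.hstack(o)[:,:,::-1])
```

```text
[0.51624526 0.36799561 0.14686134] 0.019678026645796584 [-0.24344158  0.06329542 -1.37803459] [0.05525    0.17968877 0.002762  ]
```

View pics/g8.png

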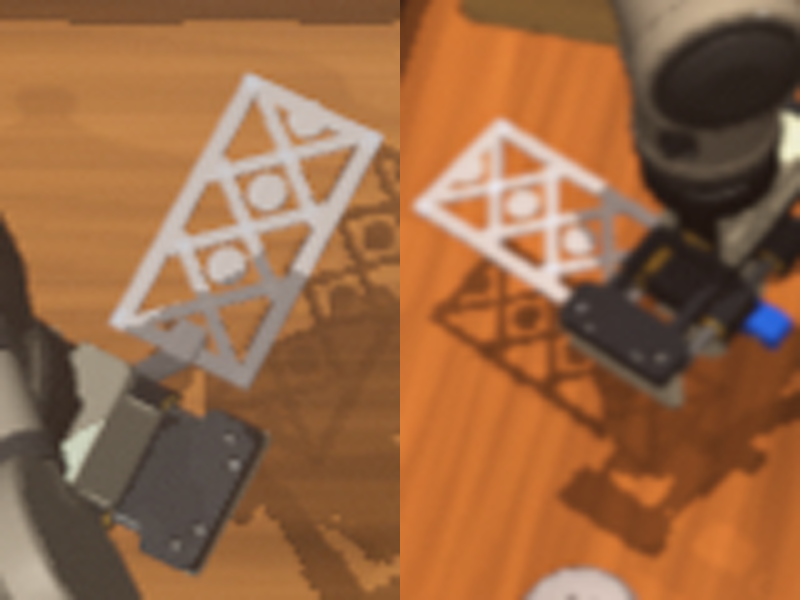

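Run:
```python
from h import *
f=lambda P,o:(np.array(P)+.5)/5-.5+o
t=f([(250,75),(382,135),(248,387),(112,322)],(110,120));s=f([(15,205),(100,118)],(195,215))
for i in(0,1):print("far corner",tri(t[i],s[i]))
for z in(.155,.166,.175):
    q=plane("top",t,z)[:,:2];e=np.roll(q,-1,0)-q
    print(z,q.mean(0).round(4),np.linalg.norm(e,axis=1).round(4),np.arctan2(e[:,1],e[:,0]).round(3))
```

```text
far corner (array([0.71792424, 0.31255519, 0.16146196]), np.float64(0.00417542135192309))
far corner (array([0.6843655 , 0.24168593, 0.16219887]), np.float64(0.004791731870339621))
0.155 [0.6384 0.3119] [0.0785 0.1504 0.0802 0.1496] [-2.008  2.693  1.124 -0.46 ]
0.166 [0.6355 0.3087] [0.0777 0.1488 0.0793 0.148 ] [-2.008  2.693  1.124 -0.46 ]
0.175 [0.633  0.3061] [0.0771 0.1475 0.0787 0.1467] [-2.008  2.693  1.124 -0.46 ]
```

jog_arm:
  deltas: [-0.01,-0.14,0,0,0,0.01,-0.03,-0.34,0,0,0,0.025,-0.04,-0.54,0,0,0,0.04,-0.05,-0.74,0,0,0,0.054,-0.067,-0.94,0,0,0,0.067]

```text
time: 13.27
tool_pos: [0.5088, 0.2729, 0.1457]
tool_rot: [-3.14, -0.002, 2.808]
contact_force: [-0.2, 0.0, -2.0]
opening: 0.0195
```

jog_arm:
  deltas: [-0.01,-0.19,0,0,0,0.013,-0.03,-0.38,0,0,0,0.027,-0.04,-0.57,0,0,0,0.04,-0.05,-0.76,0,0,0,0.054,-0.067,-0.94,0,0,0,0.067]

```text
time: 13.68
tool_pos: [0.5021, 0.1789, 0.1459]
tool_rot: [-3.141, -0.002, 2.913]
contact_force: [0.0, -0.7, -0.7]
opening: 0.0196
```

jog_arm:
  deltas: [-0.01,-0.19,0,0,0,0.013,-0.03,-0.38,0,0,0,0.027,-0.04,-0.57,0,0,0,0.04,-0.05,-0.76,0,0,0,0.054,-0.067,-0.94,0,0,0,0.067]

```text
time: 14.1
tool_pos: [0.4954, 0.085, 0.146]
tool_rot: [-3.141, -0.002, 3.018]
contact_force: [-0.3, 0.0, -1.2]
opening: 0.0198
```

jog_arm:
  deltas: [-0.01,-0.19,0,0,0,0.013,-0.03,-0.38,0,0,0,0.027,-0.04,-0.57,0,0,0,0.04,-0.05,-0.76,0,0,0,0.054,-0.067,-0.94,0,0,0,0.067]

```text
time: 14.52
tool_pos: [0.4887, -0.0089, 0.1461]
tool_rot: [3.141, -0.002, 3.123]
contact_force: [-0.8, -0.6, -0.7]
opening: 0.0194
```

jog_arm:
  deltas: [-0.01,-0.19,0,0,0,0.013,-0.03,-0.38,0,0,0,0.027,-0.04,-0.57,0,0,0,0.04,-0.05,-0.76,0,0,0,0.054,-0.067,-0.94,0,0,0,0.067]

```text
time: 14.93
tool_pos: [0.482, -0.1028, 0.1461]
tool_rot: [3.141, -0.002, -3.055]
contact_force: [0.0, 0.6, -0.9]
opening: 0.0198
```

jog_arm:
  deltas: [-0.01,-0.19,0,0,0,0.013,-0.03,-0.38,0,0,0,0.027,-0.04,-0.57,0,0,0,0.04,-0.05,-0.76,0,0,0,0.054,-0.067,-0.94,0,0,0,0.067]

```text
time: 15.35
tool_pos: [0.4754, -0.1967, 0.146]
tool_rot: [3.14, -0.002, -2.949]
contact_force: [0.1, -0.1, -1.5]
opening: 0.0197
```

jog_arm:
  deltas: [-0.01,-0.19,0,0,0,0.013,-0.03,-0.38,0,0,0,0.027,-0.04,-0.57,0,0,0,0.04,-0.05,-0.76,0,0,0,0.054,-0.067,-0.94,0,0,0,0.067]

```text
time: 15.77
tool_pos: [0.4687, -0.2906, 0.1459]
tool_rot: [3.14, -0.002, -2.844]
contact_force: [0.7, -0.1, -1.4]
opening: 0.0198
```

jog_arm:
  deltas: [0,0,0,0,0,0,0,0,0,0,0,0,0,0,0,0,0,0]

```text
time: 16.02
tool_pos: [0.469, -0.2892, 0.1463]
tool_rot: [3.14, -0.001, -2.846]
contact_force: [0.2, 0.4, -1.3]
opening: 0.0193
```

```bash
cat > m.py <<'E'
from h import *
import sys
# measure plate by bright low-saturation mask: top view, fit outline lines from hull
def plate(n,z,roi,tag):
    im=robot.read_camera(n);cv2.imwrite(f"pics/{tag}_{n}.png",im[:,:,::-1])
    h=cv2.cvtColor(im,cv2.COLOR_RGB2HSV);x0,y0,x1,y1=roi
    k=np.zeros(h.shape[:2],np.uint8);k[y0:y1,x0:x1]=cv2.inRange(h,(0,0,110),(180,75,255))[y0:y1,x0:x1]
    k=cv2.morphologyEx(k,cv2.MORPH_CLOSE,np.ones((3,3)))
    for c in cv2.findContours(k,cv2.RETR_EXTERNAL,cv2.CHAIN_APPROX_NONE)[0]:
        if len(c)<60: continue
        q=plane(n,cv2.convexHull(c)[:,0],z)[:,:2]
        r=cv2.minAreaRect((q*1000).astype(np.float32));b=cv2.boxPoints(r)/1000
        e=b-np.roll(b,-1,0);L=np.linalg.norm(e,axis=1);i=L.argmax()
        print(n,"z",z,"c",np.round(np.array(r[0])/1000,4),"size",np.round(L[:2],4),"yaw",np.round(((np.arctan2(e[i,1],e[i,0])+np.pi/2)%np.pi)-np.pi/2,3),"px",c[:,0].min(0),c[:,0].max(0))
E
python3 - <<'E'
from m import *
s=robot.observe();print(s["tool_pos"],s["tool_rot"],s["qpos"].round(2),s["contact_force"],s["torque"])
plate("top",.1645,(310,90,440,260),"ov");plate("side",.1645,(215,60,340,190),"ov")
E
```

```text
[ 0.46900172 -0.28915941  0.1463391 ] [ 3.13953892e+00 -1.07568266e-03 -2.84572233e+00] [-0.69  0.44  1.54  0.    1.17 -2.56] [ 0.19757794  0.3634001  -1.30629955] [0.03139953 0.18284242 0.00812754]
top z 0.1645 c [ 0.4346 -0.3015] size [0.0861 0.1512] yaw 1.568 px [368 225] [428 259]
top z 0.1645 c [ 0.4854 -0.3428] size [0.0446 0.0895] yaw 0.837 px [395 206] [425 235]
top z 0.1645 c [ 0.544  -0.3743] size [0.1644 0.0797] yaw -0.062 px [408 169] [439 232]
top z 0.1645 c [ 0.558 -0.184] size [0.028  0.1766] yaw 0.203 px [337 161] [362 227]
top z 0.1645 c [ 0.5923 -0.2544] size [0.0823 0.1588] yaw 0.285 px [353 149] [400 212]
top z 0.1645 c [ 0.8182 -0.3814] size [0.0198 0.083 ] yaw 1.569 px [405  95] [436 102]
side z 0.1645 c [ 0.5666 -0.1023] size [0.096  0.1818] yaw 0.172 px [247 153] [299 173]
side z 0.1645 c [ 0.5875 -0.2508] size [0.0824 0.1599] yaw 0.291 px [253 125] [296 142]
side z 0.1645 c [ 0.449  -0.5841] size [0.0901 0.1174] yaw 0.168 px [310  74] [339  88]
```

```bash
cat >> m.py <<'E'
def refine(n,z,px,tag,im=None):
    im=cv2.imread(f"pics/{tag}_{n}.png")[:,:,::-1].copy()
    h=cv2.cvtColor(im,cv2.COLOR_RGB2HSV);x0,y0,x1,y1=px
    k=np.zeros(h.shape[:2],np.uint8);k[y0:y1,x0:x1]=cv2.inRange(h,(0,0,110),(180,75,255))[y0:y1,x0:x1]
    k=cv2.morphologyEx(k,cv2.MORPH_CLOSE,np.ones((3,3)))
    C=max(cv2.findContours(k,cv2.RETR_EXTERNAL,cv2.CHAIN_APPROX_NONE)[0],key=cv2.contourArea)
    return plane(n,C[:,0],z)[:,:2],C
def centre(n,z,px,tag,yaw0,up=1):
    q,C=refine(n,z,px,tag);u=np.array([np.cos(yaw0),np.sin(yaw0)]);v=np.array([-u[1],u[0]])
    a,b=q@u,q@v;m=np.median(b);A=a.max()
    sel=(a<A-.015)&(a>A-.14)
    L=sel&(b>b.max()-.008);R=sel&(b<b.min()+.008)
    l,r=np.polyfit(a[L],b[L],1),np.polyfit(a[R],b[R],1);am=A-.075
    w=np.polyval(l,am)-np.polyval(r,am);cb=(np.polyval(l,am)+np.polyval(r,am))/2
    F=(a>A-.004)&(abs(b-cb)<.03);cu=a[F].mean()-(w-.08)/2-.075
    print(n,"centre",(cu*u+cb*v).round(4),"w",w.round(4),"yaw",round(yaw0+np.arctan((l[0]+r[0])/2),3),round(yaw0+l[0],3),round(yaw0+r[0],3))
E
python3 - <<'E'
from m import *
import shutil
for n in("top","side"): shutil.copy(f"pics/{n}0.png",f"pics/init_{n}.png")
centre("top",.002,(150,150,202,210),"init",-.44);centre("side",.002,(195,260,262,310),"init",-.44)
centre("top",.1665,(350,145,403,215),"ov",.29);centre("side",.1665,(250,122,299,145),"ov",.29)
E
```

```text
top centre [0.6353 0.3077] w 0.0778 yaw -0.438 -0.447 -0.43
side centre [0.6315 0.3117] w 0.0768 yaw -0.44 -0.446 -0.434
top centre [ 0.5946 -0.2532] w 0.0793 yaw 0.283 0.287 0.279
side centre [ 0.5914 -0.2471] w 0.0769 yaw 0.284 0.298 0.269
```

jog_arm:
  deltas: [0.02,-0.02,0,0,0,0.003,0.047,-0.04,0,0,0,0.006,0.047,-0.04,-0.15,0,0,0.006,0.047,-0.04,-0.3,0,0,0.006,0.047,-0.04,-0.4,0,0,0.006]

```text
time: 16.53
tool_pos: [0.4742, -0.2935, 0.1063]
tool_rot: [3.141, -0.0, -2.835]
contact_force: [-0.6, -0.2, -1.0]
opening: 0.0199
```

jog_arm:
  deltas: [0,0,0,0,0,0,0,0,0,0,0,0,0,0,0,0,0,0]

```text
time: 16.78
tool_pos: [0.4747, -0.2942, 0.108]
tool_rot: [-3.141, 0.001, -2.836]
contact_force: [0.0, 0.6, -1.0]
opening: 0.0194
```

Run:
```python
from m import *
s=robot.observe();print(s["tool_pos"],s["tool_rot"],s["contact_force"])
for n in("top","side"):cv2.imwrite(f"pics/d1_{n}.png",robot.read_camera(n)[:,:,::-1])
z=.1645+s["tool_pos"][2]-.1469+.002;print("plate top z",z)
centre("top",z,(340,140,410,215),"d1",.29)
centre("side",z,(245,128,302,156),"d1",.29)
```

```text
[ 0.47470007 -0.29422146  0.10803173] [-3.14072035e+00  6.55980698e-04 -2.83562842e+00] [ 0.0048856   0.58755416 -1.03559864]
plate top z 0.12763173498525934
top centre [ 0.6001 -0.2572] w 0.0795 yaw 0.291 0.294 0.288
side centre [ 0.5984 -0.2514] w 0.0774 yaw 0.296 0.304 0.287
```

jog_arm:
  deltas: [-0.015,0.01,-0.05,0,0,0,-0.015,0.01,-0.1,0,0,0,-0.015,0.01,-0.15,0,0,0,-0.015,0.01,-0.2,0,0,0,-0.015,0.01,-0.23,0,0,0]

```text
time: 17.3
tool_pos: [0.4724, -0.2927, 0.0834]
tool_rot: [3.141, -0.001, -2.836]
contact_force: [0.1, 0.6, -1.0]
opening: 0.0195
```

jog_arm:
  deltas: [0,0,0,0,0,0,0,0,0,0,0,0,0,0,0,0,0,0]

```text
time: 17.55
tool_pos: [0.4728, -0.293, 0.0844]
tool_rot: [-3.142, 0.0, -2.836]
contact_force: [1.1, -0.4, -2.0]
opening: 0.0195
```

```bash
cat > c.py <<'E'
from m import *
s=robot.observe();print(s["time"],s["tool_pos"],s["tool_rot"],s["contact_force"],s["opening"],abs(s["qvel"]).max())
for n in("top","side"):cv2.imwrite(f"pics/d2_{n}.png",robot.read_camera(n)[:,:,::-1])
z=.1645+s["tool_pos"][2]-.1469+.002;print("plate top z",z)
centre("top",z,(340,140,410,222),"d2",.29)
centre("side",z,(240,128,305,165),"d2",.29)
# far/near end heights along each view: plane fit from matched ends
for n in ("top","side"):
    q,C=refine(n,z,(340,140,410,222) if n=="top" else (240,128,305,165),"d2")
    b=cv2.boundingRect(C);print(n,"px box",b)
E
python3 c.py
```

```text
17.55 [ 0.4728245  -0.29304721  0.08442924] [-3.14150046e+00  1.49469690e-04 -2.83579644e+00] [ 1.0700053  -0.42566393 -1.98840874] 0.019450686799698448 0.003137374840592756
plate top z 0.10402924214853468
top centre [ 0.5834 -0.2432] w 0.1127 yaw 0.289 0.282 0.295
side centre [ 0.5966 -0.2499] w 0.077 yaw 0.292 0.303 0.281
top px box (340, 155, 55, 67)
side px box (253, 137, 42, 18)
```

jog_arm:
  deltas: [0,0,-0.02,0,0,0,0,0,-0.04,0,0,0,0,0,-0.055,0,0,0,0,0,-0.055,0,0,0,0,0,-0.055,0,0,0]

```text
time: 18.07
tool_pos: [0.4726, -0.2929, 0.0787]
tool_rot: [3.141, -0.0, -2.836]
contact_force: [0.7, 0.8, -2.0]
opening: 0.0196
```

Run:
```python
from m import *
s=robot.observe();print(s["time"],s["tool_pos"],s["tool_rot"],s["contact_force"],s["opening"])
z=.1645+s["tool_pos"][2]-.1469+.002;print("plate top z",z)
u=np.array([np.cos(.2935),np.sin(.2935)]);v=np.array([-u[1],u[0]])
for n,cc in(("top",(.599,-.2563)),("side",(.596,-.2497))):
    im=robot.read_camera(n);p=robot.camera_params(n)
    P=np.array([np.r_[np.array(cc)+a*u+b*v,z] for a,b in((-.079,-.044),(.079,-.044),(.079,.044),(-.079,.044))])
    q=P@p["R"].T+p["t"];w=np.c_[q[:,0]/q[:,2]*p["fx"]+p["cx"],q[:,1]/q[:,2]*p["fy"]+p["cy"]]
    k=np.zeros(im.shape[:2],np.uint8);cv2.fillPoly(k,[w.round().astype(int)],255)
    m2=im.copy();m2[k==0]=0;cv2.imwrite(f"pics/d3_{n}.png",m2[:,:,::-1])
    centre(n,z,(0,0,560,420),"d3",.29)
    a=cv2.imread(f"pics/{n}0.png")[:,:,::-1];d=(cv2.absdiff(a,im).max(2)>50)
    for nm,(X,Y,D) in dict(dredger=(.58,.53,.05),crate=(.556,-.003,.06)).items():
        r=p["R"]@[X,Y,.06]+p["t"];c=(r[:2]/r[2]*p["fx"]+[p["cx"],p["cy"]]).astype(int);print(nm,"changed px",d[c[1]-12:c[1]+12,c[0]-12:c[0]+12].sum())
```

```text
18.0667 [ 0.47261519 -0.29288     0.0786712 ] [ 3.14118911e+00 -1.80734070e-04 -2.83585445e+00] [ 0.65383017  0.80045834 -2.03247509] 0.019586073330340324
plate top z 0.09827119761676084
top centre [ 0.5976 -0.256 ] w 0.0797 yaw 0.295 0.297 0.293
dredger changed px 0
crate changed px 0
side centre [ 0.5969 -0.2498] w 0.0773 yaw 0.298 0.311 0.285
dredger changed px 0
crate changed px 0
```

jog_arm:
  deltas: [0,0,0,0,0,0,0,0,0,0,0,0,0,0,0,0,0,0,0,0,0,0,0,0,0,0,0,0,0,0]

```text
time: 18.58
tool_pos: [0.4727, -0.293, 0.0789]
tool_rot: [3.142, 0.0, -2.836]
contact_force: [0.2, -0.3, -1.5]
opening: 0.0199
```

```bash
python3 -c "
from cell import robot
s=robot.observe();print(s['tool_pos'],s['contact_force'],s['opening'],abs(s['qvel']).max());print(robot.hand_in())"
```

```text
[ 0.47270164 -0.29295092  0.07886809] [ 0.21453272 -0.26242644 -1.47610954] 0.01985104180301175 0.0015100755056002397
the job is handed in; nothing more can be done
None
```

The stencil is held by its blue handle over the cake, and I handed the job in at 18.6 s; `hand_in()` gave no verdict. It crossed the crate with its underside about 0.16 m above the counter.

**Last checks:**
- **Centring:** each camera put the plate within about 1.5 mm of the cake's centre.
- **Direction:** it lies within 0.005 rad of the cake's long axis.
- **Height:** the underside is about 11 mm above the icing. I worked this out from the tool's vertical travel since the grasp. The last two-camera check, on the way down, fitted it to about 2 mm.
- **Level:** the tool reads vertical. I judged the plate itself level, roughly within 1.5°, from its corners after the lift, but did not measure that again at the end.
- **Grip and stillness:** the opening holds at 19.9 mm on the 20 mm handle, with joint speeds below 0.002 rad/s.
- **Other items:** image patches at the crate and shaker had not changed. I did not re-measure the cake or the jar, but nothing came near them by plan and the force readings stayed within noise plus the stencil's weight.

**What failed or disagreed:**
- **Missed grasps:** the first two closings, at the stated tool height, shut on nothing and left the stencil where it was. The grip succeeded with the tool reading z = -18 mm, so its reported height is roughly 45 to 50 mm below where the fingers really are. I measured heights from then on as travel from that grasp.
- **Cameras:** the two views differ by a steady 3 to 7 mm, so I compared stencil and cake within each view.
- **Pictures:** the missed grasps used up all 12 viewings, so every check after the lift was by numbers only.

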